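# File the yellow card case back into the tight row

## Robot

A 6-joint arm with a two-finger parallel gripper is mounted at the origin on the work surface. World frame = base frame: x ahead of the robot, y to its left, z up, the work surface at z = 0. Lengths are in m, angles in degrees, forces in N, time in s.
With the tool pointing down it reaches from about 0.35 to 0.875 m from the base axis. Payload 4.2 kg.
Tool frame: the origin (TCP) lies on the centre line of the jaws, within the pads' length; the fingertips stand 25 mm ahead of it and the grasp point (between the pads) lies 6 mm ahead of it; z points along the fingers, y is the line along which they close (so a half turn about z gives the same grasp; the last joint's range is limited). The gripper opens to 87 mm and grips with 3 to 60 N. Pads are 19 mm wide; open, the fingers measure 117 mm over their backs; the gripper's body (75 mm by 190 mm) begins 51 mm behind the grasp point.
Start: joints at [85.52, 22.042, 0.453, 0, -68.411, -14.817], TCP at [0.207, 0.59, 0.248] pointing down, gripper open.
Joint ranges: [-179.83, 179.83], [-69.29, 118.12], [-61.27, 80.66], [-181.25, 117.63], [-171.15, -9.14], [-177.46, 177.46]. Speed limits (degrees/s): [159.86, 159.86, 180, 180, 180, 180].

## Interface

Orientations are given as a 3x3 rotation matrix whose columns are the frame's x, y, z axes.
In Python, from station import r gives the robot as it stands.
- The arm moves only by the tool move_arm, never from a script. Its argument "series" is a list of rows, each an object with "grip": the opening, from 0 (shut) to 1 (fully open); "xyz": the shift along the tool's x, y, z in mm, a list of three; "angular": the turn, a rotation vector about the tool's x, y, z in rad, a list of three. A call has 1 to 10 rows; each row is the pose to reach, as a shift and turn from the pose commanded when the call began, along the tool's axes at that moment; what a row does not reach only later rows make up. A row lasts 1/10 s, in which the tool goes at most 50 mm and 8.59 degrees, less where a joint would pass 70% of its speed; a pose out of reach is approached as far as the arm can. A call with a gripper value outside its range is refused whole. The fingers move at their own pace and stop on an object; the grip force is fixed at half the most. Time passes only in rows, so rows that repeat a pose let the fingers close. It gives the time, the measured TCP pose, the force, the opening and the grip force at its end, in the units of the state.
- r.sense(): the state, without advancing time (a new reading comes with each control period).
- r.capture(name): name is "scene" or "side" or "wrist"; returns a dict with "img" (400x640x3 uint8, red, green, blue), "camera_matrix" (3x3 intrinsics, pixels), "rvec" (rotation vector, rad) and "tvec" (3), from world to camera coordinates, as OpenCV has them; the wrist camera has in their place "hand_eye" (4x4, takes a point from camera to tool coordinates, whose origin is the TCP and whose axes are the flange's). Camera axes: x right, y down, z forward; pixel columns grow to the right and rows downward; lengths in m; the calibration is good to about 2 mm. A picture is of the moment at which its call begins: read the wrist's pose just before it. There is no depth.
- r.finish_job(): hands the job in; it is judged then, once.
The state is a dict: "time_s": time; "joints": joint angles; "joint_velocities": joint speeds; "effort": joint torques, N m; "tcp_pos": TCP position; "ee_rot": TCP orientation; "wrist_force": force on the tool from outside, world axes, zero at the start; "moment": the same for the moment, N m; "gripper_width": opening from 0.0 (shut) to 1.0 (fully open); "gripper_force": force on a finger pad.
Only numpy, scipy, OpenCV 4.12 (cv2) and the standard library are available. Lean on these libraries where they do the work, as an engineer would, in place of code of your own. Each camera call takes 0.05 s, during which the arm holds its last target. There are 200 camera calls.

## Task

Put the yellow picture-card case from the orange tub back into the grey filing tray: ease the row open and slide it in directly next to the red case, on the side towards the black sliding follower, set down upright on the tray floor like the others, not dropped. Then slide the follower up until you feel the whole row come firm against the fixed end, with no gaps left, pressing only gently because the cases are brittle. Keep the other cases standing in their order and leave everything else as it is.

Things in the scene. Friction and masses are not known exactly. Their poses are not given: they have to be found in the camera images.
- tray: grey metal filing tray, fixed, 78 mm (x) by 290 mm (y); the row stands along its y. Origin: centre of the underside, at table height. Floor 6 mm above the table; side lips and the lip at the -y end reach 30 mm (rods on the side lips 33 mm) above the table; 68 mm between the side lips, so a case has 4 mm to spare each side.
- end_panel: fixed upright end of the tray at its +y end, 98 mm tall, with a black rubber facing 6 mm thick towards the row (it gives about 1 mm per 25 N). Origin: on the rubber's face, on the tray's middle line, at table height. The row stands between this face and the follower; the first case is within 3 mm of it.
- follower (a joint): sliding follower: value in m, 0 with its face 131.6 mm from the end panel's inner face, growing as it slides away (tray -y); -0.008 to 0.070. It stays where left by about 3 N of friction (slight damping, no spring, no latch); sliding the whole row of cases along adds 2 to 7 N before the end panel is felt.
- follower_face (a point): point on the follower's face towards the row, mid-width, 66 mm above the table; axes as the tray's. Follower: dark steel plate 60 mm wide (x), 4 mm thick, top 90 mm above the table; black grip behind its top (60 mm wide, 70 to 90 mm above the table, its back 18 mm behind the face); sled foot up to 18 mm above the table, reaching 32 mm behind the face.
- case_yellow: the loose yellow picture-card case, standing upright in the orange tub: 60 mm (x) by 24 to 28 mm thick, differing from case to case (y) by 92 mm tall (z), 60 to 140 g; brittle plastic; origin at the centre of the underside, z up. It can be taken from above across its 60 mm depth (along its x), so that the fingers stay clear of the neighbours in the row.
- case_red: red picture-card case, upright in the filing tray, in the row, somewhere among the first four places: 60 mm (x) by 24 to 28 mm thick, differing from case to case (y) by 92 mm tall (z), 60 to 140 g; brittle plastic; origin at the centre of the underside, z up; axes as the tray's. Neighbours stand within about 2 mm: no finger fits between; take it from above across its 60 mm depth and slide it.
- case_blue: blue picture-card case, upright in the filing tray, in the row, somewhere among the first four places: 60 mm (x) by 24 to 28 mm thick, differing from case to case (y) by 92 mm tall (z), 60 to 140 g; brittle plastic; origin at the centre of the underside, z up; axes as the tray's. Neighbours stand within about 2 mm: no finger fits between; take it from above across its 60 mm depth and slide it.
- case_green: green picture-card case, upright in the filing tray, in the row, somewhere among the first four places: 60 mm (x) by 24 to 28 mm thick, differing from case to case (y) by 92 mm tall (z), 60 to 140 g; brittle plastic; origin at the centre of the underside, z up; axes as the tray's. Neighbours stand within about 2 mm: no finger fits between; take it from above across its 60 mm depth and slide it.
- case_white: white picture-card case, upright in the filing tray, in the row, somewhere among the first four places: 60 mm (x) by 24 to 28 mm thick, differing from case to case (y) by 92 mm tall (z), 60 to 140 g; brittle plastic; origin at the centre of the underside, z up; axes as the tray's. Neighbours stand within about 2 mm: no finger fits between; take it from above across its 60 mm depth and slide it.
- case_grey: grey picture-card case, upright in the filing tray, always last in the row, next to the follower: 60 mm (x) by 24 to 28 mm thick, differing from case to case (y) by 92 mm tall (z), 60 to 140 g; brittle plastic; origin at the centre of the underside, z up; axes as the tray's. Neighbours stand within about 2 mm: no finger fits between; take it from above across its 60 mm depth and slide it.
- tub: orange plastic tub, fixed, 310 mm (x) by 245 mm (y) by 50 mm high, floor 5 mm thick with its origin at the centre of the underside; rim flange 10 mm wider.
- bowl: white bowl in the tub, 84 mm across, 40 mm high, bystander; origin at the centre of its underside
- sorter: white sorting box with five slots, lying in the tub, 78 by 200 by 42 mm high, bystander; origin at the centre of its underside
- flask: steel flask, 68 mm across, 215 mm tall, bystander; origin at the centre of its underside
- pencil_cup: blue cup with pencils, 72 mm across, 170 mm tall with the pencils, bystander; origin at the centre of its underside
- stapler: black stapler, 135 by 34 by 55 mm high, bystander; origin at the centre of its underside
- glue: glue stick standing up, 28 mm across, 94 mm tall, bystander; origin at the centre of its underside

How it is judged:
By the outcome, as a careful person would: the job done as asked, in the order asked, and still so for the second after the job is handed in, with the robot touching nothing.
It also fails if it takes over 67 s, if anything falls off the work surface, if the arm or the gripper's body presses on something with over 40 N, if the wrist force passes 120 N, or if a joint passes its speed limit or range.

## Working session

There is one attempt and no reset: what is moved stays moved. The work goes in short steps, Python scripts to look and compute and a tool call to move; the robot and the scene stay as the last step left them, time stands still between calls to the robot, and variables do not carry over. Pictures are saved under pics/ and viewed, at most 10 in all, crops included, and the job is handed in when it is done.

Besides the shell and the picture viewer there is one more tool, called after "Emit:" as name([rows], argument=value, ...), one row to a line, values as JSON. move_arm: Moves the arm, as the interface text tells. Its arguments: {"type":"object","properties":{"series":{"type":"array"}},"required":["series"]}

```bash
mkdir -p pics; ls; python3 - <<'E'
from station import r
import cv2,numpy as np
s=r.sense();print({k:np.round(v,3).tolist() for k,v in s.items()})
for n in("scene","side","wrist"):
    c=r.capture(n);cv2.imwrite(f"pics/{n}0.png",c["img"][:,:,::-1]);np.savez(f"{n}0.npz",**c)
    print(n,{k:np.round(v,3).tolist() for k,v in c.items() if k!="img"})
E
```

```text
pics
{'time_s': 0.0, 'joints': [85.521, 22.092, 0.379, -0.031, -68.411, -14.814], 'joint_velocities': [-0.062, -0.017, 0.063, -0.031, 0.016, 0.103], 'effort': [-0.0, -39.066, 18.741, 4.22, 0.011, -0.0], 'tcp_pos': [0.206, 0.589, 0.246], 'ee_rot': [[0.944, -0.331, -0.001], [-0.331, -0.944, -0.002], [0.0, 0.002, -1.0]], 'wrist_force': [0.007, -0.562, -0.621], 'moment': [0.008, -0.003, -0.03], 'gripper_force': 0.0, 'gripper_width': 1.002}
scene {'camera_matrix': [[438.973, 0.0, 316.089], [0.0, 438.973, 199.878], [0.0, 0.0, 1.0]], 'rvec': [0.766, 2.712, -0.914], 'tvec': [0.438, -0.261, 1.526]}
side {'camera_matrix': [[479.393, 0.0, 318.804], [0.0, 479.393, 196.255], [0.0, 0.0, 1.0]], 'rvec': [2.14, -0.717, 0.337], 'tvec': [-0.398, 0.293, 1.134]}
wrist {'camera_matrix': [[283.714, 0.0, 323.028], [0.0, 283.714, 194.475], [0.0, 0.0, 1.0]], 'hand_eye': [[-0.001, -0.952, -0.306, 0.085], [1.0, -0.0, -0.002, -0.001], [0.001, -0.306, 0.952, -0.137], [0.0, 0.0, 0.0, 1.0]]}
```

View pics/scene0.png

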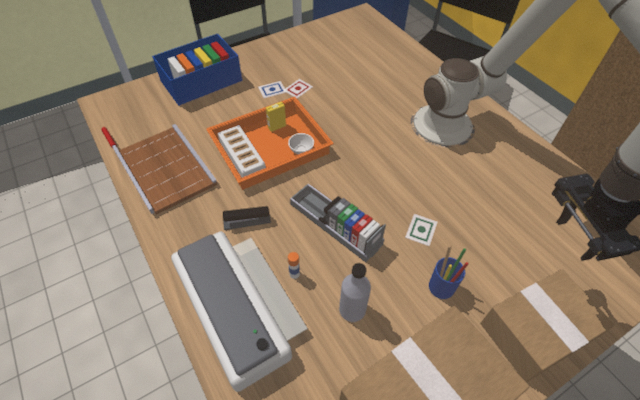

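View pics/side0.png

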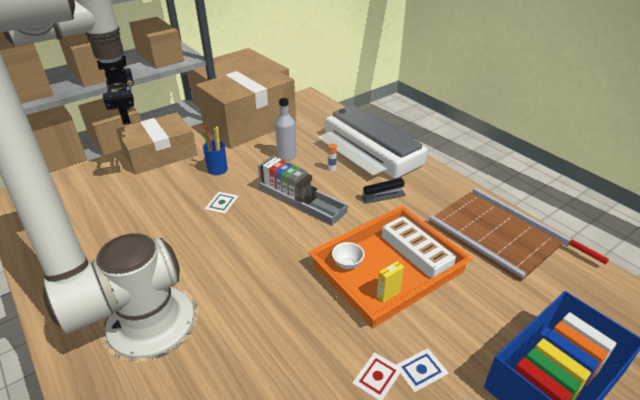

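View pics/wrist0.png

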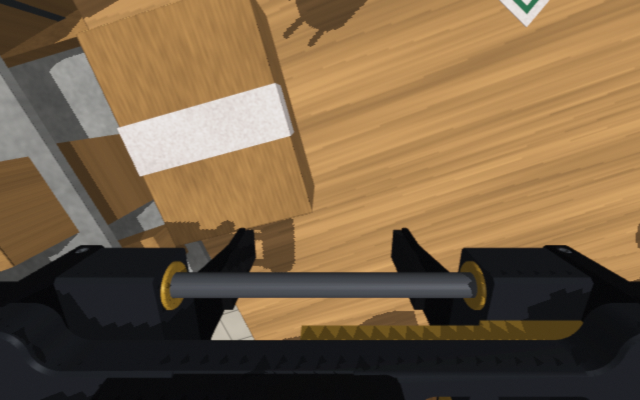

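The scene view shows the row from the end panel at (372,240): white, red, blue, green, grey, then the follower (~330,207), so yellow goes between red and blue. Yellow is in the tub at (276,117) in scene and (390,281) in side. The wrist view shows only the table and boxes.

```bash
cat > h.py <<'E'
import numpy as np,cv2
def cam(c,s=None):
    K=np.array(c["camera_matrix"])
    if "hand_eye" in c:
        T=np.eye(4);T[:3,:3]=s["ee_rot"];T[:3,3]=s["tcp_pos"];T=T@np.array(c["hand_eye"])
        return K,T[:3,:3],T[:3,3]
    R=cv2.Rodrigues(np.array(c["rvec"]))[0];t=np.array(c["tvec"]).ravel();return K,R.T,-R.T@t
def ray(C,p):
    K,R,o=C;return o,R@np.linalg.solve(K,[p[0],p[1],1.])
def plane(C,p,z):
    o,d=ray(C,p);return o+d*(z-o[2])/d[2]
def tri(C1,p1,C2,p2):
    o,d=ray(C1,p1);q,e=ray(C2,p2);s=np.linalg.lstsq(np.c_[d,-e],q-o,rcond=None)[0]
    a,b=o+d*s[0],q+e*s[1];return (a+b)/2,np.linalg.norm(a-b)
def proj(C,P):
    K,R,o=C;x=K@(R.T@(np.array(P)-o));return x[:2]/x[2]
E
python3 - <<'E'
from h import *
S,D=[np.load(f"{n}0.npz") for n in("scene","side")]
cs,cd=cam(S),cam(D)
for n,a,b in[("yellow",(276,117),(390,281)),("panel top",(375,240),(268,163)),("bowl",(301,144),(348,255)),("flask top",(359,270),(283,103)),("glue top",(293,258),(333,148)),("cup",(446,265),(215,145))]:
    P,e=tri(cs,a,cd,b);print(n,P.round(3),round(e,4))
print("tray end floor-ish (307,192)",plane(cs,(305,192),.03).round(3),"panel top",plane(cs,(372,235),.098).round(3))
print("stapler",plane(cs,(247,215),.05).round(3), "tub corners",[plane(cs,p,.05).round(3).tolist() for p in((211,134),(294,101),(331,148),(243,184))])
a=S["img"][75:275,190:400];b=D["img"][140:330,240:480]
cv2.imwrite("pics/crop.png",np.vstack([cv2.resize(a,(630,600))])[:,:,::-1])
E
```

```text
yellow [ 0.498 -0.283  0.051] 0.0019
panel top [0.516 0.294 0.077] 0.0024
bowl [ 0.484 -0.143  0.037] 0.0015
flask top [0.649 0.395 0.203] 0.0002
glue top [0.727 0.231 0.082] 0.0029
cup [0.419 0.455 0.101] 0.002
tray end floor-ish (307,192) [0.57  0.029 0.03 ] panel top [0.522 0.287 0.098]
stapler [0.759 0.029 0.05 ] tub corners [[0.716, -0.322, 0.05], [0.405, -0.323, 0.05], [0.418, -0.067, 0.05], [0.719, -0.079, 0.05]]
```

View pics/crop.png

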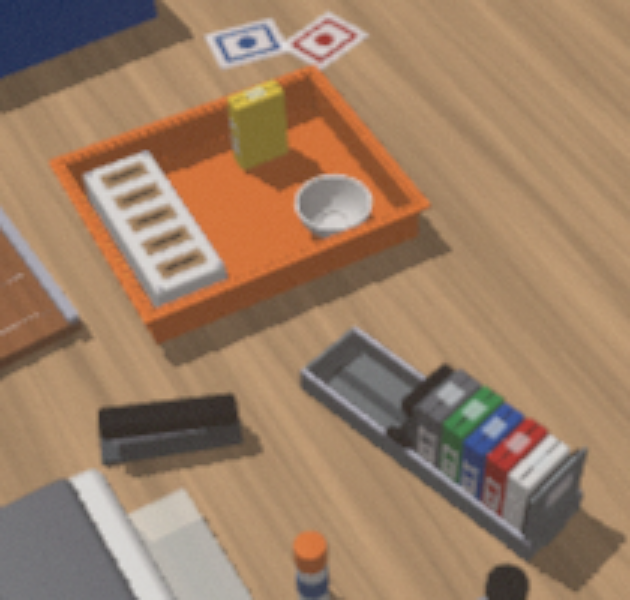

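The crop shows the same order, with yellow standing at crop (258,125), its 60 mm depth roughly along world x. Next I move above the row to measure with the wrist camera.

Emit:
move_arm([
  {"grip":1,"xyz":[445,246,-54],"angular":[0,0,1.04]},
  {"grip":1,"xyz":[445,246,-54],"angular":[0,0,1.04]},
  {"grip":1,"xyz":[445,246,-54],"angular":[0,0,1.04]},
  {"grip":1,"xyz":[445,246,-54],"angular":[0,0,1.04]},
  {"grip":1,"xyz":[445,246,-54],"angular":[0,0,1.04]},
  {"grip":1,"xyz":[445,246,-54],"angular":[0,0,1.04]},
  {"grip":1,"xyz":[445,246,-54],"angular":[0,0,1.04]},
  {"grip":1,"xyz":[445,246,-54],"angular":[0,0,1.04]},
  {"grip":1,"xyz":[445,246,-54],"angular":[0,0,1.04]},
  {"grip":1,"xyz":[445,246,-54],"angular":[0,0,1.04]},
])

```text
time_s: 1.15
tcp_pos: [0.5386, 0.2173, 0.3005]
ee_rot: [[0.193, -0.981, -0.0], [-0.981, -0.193, 0.0], [-0.0, 0.0, -1.0]]
wrist_force: [1.0, 0.5, 0.3]
gripper_width: 1.001
gripper_force: 0.0
```

Emit:
move_arm([
  {"grip":1,"xyz":[0,0,0],"angular":[0,0,0]},
  {"grip":1,"xyz":[0,0,0],"angular":[0,0,0]},
  {"grip":1,"xyz":[0,0,0],"angular":[0,0,0]},
])

```text
time_s: 1.45
tcp_pos: [0.5372, 0.2193, 0.2999]
ee_rot: [[0.193, -0.981, -0.001], [-0.981, -0.193, -0.0], [0.0, 0.001, -1.0]]
wrist_force: [-0.4, -0.1, -0.7]
gripper_width: 1.001
gripper_force: 0.0
```

```bash
cat > snap.py <<'E'
import sys,pickle;from station import r;from h import *
s=r.sense();c=r.capture("wrist");pickle.dump((s,c),open(sys.argv[1]+".pkl","wb"))
cv2.imwrite(f"pics/{sys.argv[1]}.png",c["img"][:,:,::-1])
print(s["time_s"],np.round(s["tcp_pos"],4),np.round(s["ee_rot"],3).tolist(),np.round(s["wrist_force"],1),s["gripper_width"])
E
python3 snap.py w1
```

```text
1.45 [0.5372 0.2193 0.2999] [[0.193, -0.981, -0.001], [-0.981, -0.193, -0.0], [0.0, 0.001, -1.0]] [-0.4 -0.1 -0.7] 1.001028062002968
```

View pics/w1.png

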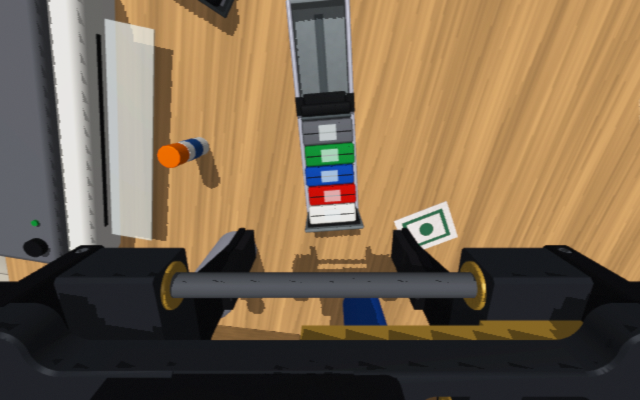

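The wrist view shows the tray with the follower at (325,103) and the tops: grey (327,130), green (329,154), blue (329,175), red (331,195), white (332,214), then the panel at row 228.

```bash
cat > cols.py <<'E'
import sys,pickle;from h import *
s,c=pickle.load(open(sys.argv[1]+".pkl","rb"));C=cam(c,s)
h=cv2.cvtColor(c["img"],cv2.COLOR_RGB2HSV);H,S,V=cv2.split(h)
M={"red":((H<6)|(H>174))&(S>170)&(V>90),"blue":(H>105)&(H<125)&(S>130)&(V>90),"green":(H>55)&(H<85)&(S>120),"yellow":(H>24)&(H<34)&(S>150)&(V>90)}
for n in sys.argv[2:]:
    m=(M[n]*255).astype(np.uint8);m=cv2.morphologyEx(m,cv2.MORPH_CLOSE,np.ones((9,9)));m[240:]=0
    k=max(cv2.findContours(m,0,2)[0],key=cv2.contourArea)
    z=.097 if n=="yellow" else .098
    W=np.array([plane(C,p[0],z)[:2] for p in k])*1000
    (x,y),(w,hh),a=cv2.minAreaRect(W.astype(np.float32));print(n,"centre mm",round(x,1),round(y,1),"size",round(w,1),round(hh,1),"ang",round(a,1),"px",cv2.boundingRect(k),cv2.contourArea(k))
E
python3 cols.py w1 red blue green; python3 - <<'E'
import pickle;from h import *
s,c=pickle.load(open("w1.pkl","rb"));C=cam(c,s)
for n,p,z in[("tray end L",(288,0),.033),("tray end R",(346,0),.033),("L lip",(300,115),.033),("R lip",(354,115),.033),("foll top front L",(298,115),.09),("foll R",(354,111),.09),("foll back L",(297,99),.09),("back R",(352,95),.09)]:print(n,plane(C,p,z).round(4))
E
```

```text
red centre mm 522.5 241.8 size 57.6 24.6 ang 15.9 px (309, 183, 47, 22) 781.0
blue centre mm 530.8 217.8 size 58.7 24.6 ang 14.3 px (305, 164, 49, 22) 838.0
green centre mm 535.9 193.0 size 58.1 25.2 ang 15.5 px (305, 142, 49, 25) 943.5
tray end L [0.6195 0.0276 0.033 ]
tray end R [0.5498 0.0139 0.033 ]
L lip [0.5823 0.1586 0.033 ]
R lip [0.5096 0.1443 0.033 ]
foll top front L [0.5806 0.156  0.09  ]
foll R [0.5169 0.1389 0.09  ]
foll back L [0.5847 0.1386 0.09  ]
back R [0.5232 0.122  0.09  ]
```

Emit:
move_arm([
  {"grip":1,"xyz":[1.7,7.1,50],"angular":[0,0,-0.077]},
  {"grip":1,"xyz":[1.7,7.1,100],"angular":[0,0,-0.077]},
  {"grip":1,"xyz":[1.7,7.1,140],"angular":[0,0,-0.077]},
  {"grip":1,"xyz":[1.7,7.1,150],"angular":[0,0,-0.077]},
  {"grip":1,"xyz":[1.7,7.1,150],"angular":[0,0,-0.077]},
  {"grip":1,"xyz":[1.7,7.1,150],"angular":[0,0,-0.077]},
])

```text
time_s: 2.1
tcp_pos: [0.5322, 0.2174, 0.1526]
ee_rot: [[0.269, -0.963, 0.004], [-0.963, -0.269, 0.002], [-0.001, -0.004, -1.0]]
wrist_force: [0.0, 0.2, -0.2]
gripper_width: 0.997
gripper_force: 0.0
```

```bash
python3 snap.py w2; python3 cols.py w2 red blue green
```

```text
2.1 [0.5322 0.2174 0.1526] [[0.269, -0.963, 0.004], [-0.963, -0.269, 0.002], [-0.001, -0.004, -1.0]] [ 0.   0.2 -0.2] 0.9968948233717
red centre mm 499.8 221.4 size 0.0 0.0 ang 0.0 px (365, 239, 1, 1) 0.0
blue centre mm 531.1 216.5 size 58.0 24.7 ang 15.7 px (287, 207, 80, 32) 2260.0
green centre mm 535.7 192.3 size 58.1 24.4 ang 15.7 px (288, 174, 84, 34) 2667.5
```

View pics/w2.png

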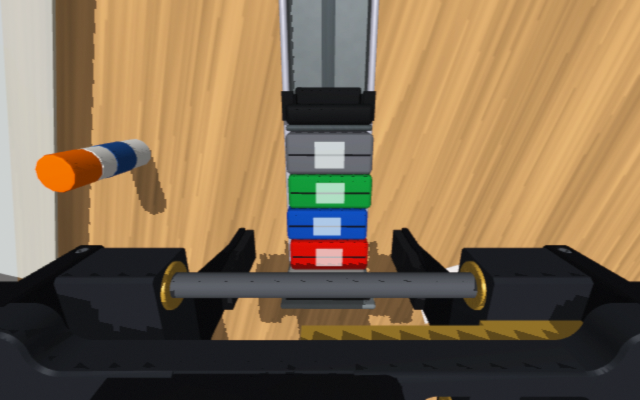

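Blue's top is at rows 207–239, centred at column 327, and the gripper is aligned with it. I'll descend and close.

Emit:
move_arm([
  {"grip":1,"xyz":[1.6,1.3,30],"angular":[0,0,0]},
  {"grip":1,"xyz":[1.6,1.3,60],"angular":[0,0,0]},
  {"grip":1,"xyz":[1.6,1.3,80],"angular":[0,0,0]},
  {"grip":1,"xyz":[1.6,1.3,85],"angular":[0,0,0]},
  {"grip":1,"xyz":[1.6,1.3,85],"angular":[0,0,0]},
  {"grip":0.62,"xyz":[1.6,1.3,85],"angular":[0,0,0]},
  {"grip":0.62,"xyz":[1.6,1.3,85],"angular":[0,0,0]},
  {"grip":0.62,"xyz":[1.6,1.3,85],"angular":[0,0,0]},
  {"grip":0.62,"xyz":[1.6,1.3,85],"angular":[0,0,0]},
  {"grip":0.62,"xyz":[1.6,1.3,85],"angular":[0,0,0]},
])

```text
time_s: 3.15
tcp_pos: [0.5303, 0.2142, 0.0659]
ee_rot: [[0.268, -0.963, 0.0], [-0.963, -0.268, 0.0], [-0.0, -0.0, -1.0]]
wrist_force: [-0.7, 0.6, 2.3]
gripper_width: 0.685
gripper_force: 30.0
```

Emit:
move_arm([
  {"grip":0.62,"xyz":[4,0,0],"angular":[0,0,0]},
  {"grip":0.62,"xyz":[8,0,0],"angular":[0,0,0]},
  {"grip":0.62,"xyz":[12,0,0],"angular":[0,0,0]},
  {"grip":0.62,"xyz":[16,0,0],"angular":[0,0,0]},
  {"grip":0.62,"xyz":[20,0,0],"angular":[0,0,0]},
  {"grip":0.62,"xyz":[24,0,0],"angular":[0,0,0]},
  {"grip":0.62,"xyz":[28,0,0],"angular":[0,0,0]},
  {"grip":0.62,"xyz":[32,0,0],"angular":[0,0,0]},
  {"grip":0.62,"xyz":[36,0,0],"angular":[0,0,0]},
  {"grip":0.62,"xyz":[36,0,0],"angular":[0,0,0]},
])

```text
time_s: 4.15
tcp_pos: [0.5403, 0.1803, 0.0659]
ee_rot: [[0.268, -0.964, 0.002], [-0.964, -0.268, 0.002], [-0.001, -0.002, -1.0]]
wrist_force: [-2.1, 4.0, 3.3]
gripper_width: 0.684
gripper_force: 30.0
```

```bash
python3 -c "
from station import r;import cv2
a=r.capture('side')['img'][130:250,220:380];b=r.capture('scene')['img'][160:280,270:430]
import numpy as np;cv2.imwrite('pics/s2.png',cv2.resize(np.hstack([a,b]),(800,300),interpolation=2)[:,:,::-1])"
```

```text
(no output)
```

View pics/s2.png

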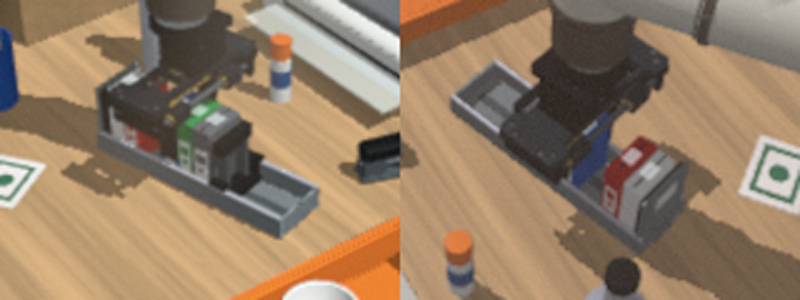

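The row is open: blue, green and grey have moved with the follower (left half), and red and white still stand by the panel (right half, (630,165)). I'll release, lift and go over the tub.

Emit:
move_arm([
  {"grip":1,"xyz":[0,0,0],"angular":[0,0,0]},
  {"grip":1,"xyz":[0,0,0],"angular":[0,0,0]},
  {"grip":1,"xyz":[0,0,0],"angular":[0,0,0]},
  {"grip":1,"xyz":[0,0,0],"angular":[0,0,0]},
  {"grip":1,"xyz":[0,0,-20],"angular":[0,0,0]},
  {"grip":1,"xyz":[0,0,-70],"angular":[0,0,0]},
  {"grip":1,"xyz":[0,0,-120],"angular":[0,0,0]},
  {"grip":1,"xyz":[0,0,-170],"angular":[0,0,0]},
  {"grip":1,"xyz":[20,0,-214],"angular":[0,0,0]},
  {"grip":1,"xyz":[60,0,-214],"angular":[0,0,0]},
])

```text
time_s: 5.25
tcp_pos: [0.559, 0.1232, 0.2874]
ee_rot: [[0.272, -0.962, 0.015], [-0.962, -0.272, 0.005], [-0.001, -0.015, -1.0]]
wrist_force: [1.0, 0.6, -0.6]
gripper_width: 0.997
gripper_force: 0.0
```

Emit:
move_arm([
  {"grip":1,"xyz":[322,158,0],"angular":[0,0,0]},
  {"grip":1,"xyz":[322,158,0],"angular":[0,0,0]},
  {"grip":1,"xyz":[322,158,0],"angular":[0,0,0]},
  {"grip":1,"xyz":[322,158,0],"angular":[0,0,0]},
  {"grip":1,"xyz":[322,158,0],"angular":[0,0,0]},
  {"grip":1,"xyz":[322,158,0],"angular":[0,0,0]},
  {"grip":1,"xyz":[322,158,0],"angular":[0,0,0]},
  {"grip":1,"xyz":[322,158,0],"angular":[0,0,0]},
  {"grip":1,"xyz":[322,158,0],"angular":[0,0,0]},
  {"grip":1,"xyz":[322,158,0],"angular":[0,0,0]},
])

```text
time_s: 6.25
tcp_pos: [0.4898, -0.2305, 0.2791]
ee_rot: [[0.268, -0.964, -0.0], [-0.964, -0.268, 0.0], [-0.0, 0.0, -1.0]]
wrist_force: [0.0, 0.2, 0.2]
gripper_width: 1.001
gripper_force: 0.0
```

```bash
python3 snap.py w3; python3 cols.py w3 yellow
```

```text
6.25 [ 0.4898 -0.2305  0.2791] [[0.268, -0.964, -0.0], [-0.964, -0.268, 0.0], [-0.0, 0.0, -1.0]] [0.  0.2 0.2] 1.0010331078120633
yellow centre mm 499.4 -284.5 size 26.4 57.4 ang 89.3 px (302, 114, 54, 36) 1165.0
```

View pics/w3.png

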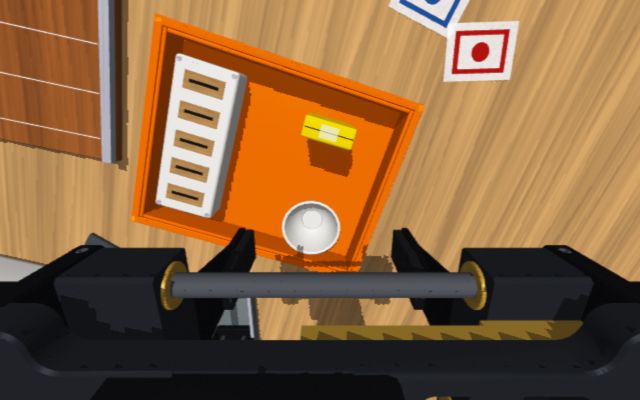

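Yellow stands at (329,131), clear of the bowl and sorter, with a yaw near -0.7°. I'll grasp it now.

Emit:
move_arm([
  {"grip":1,"xyz":[54.6,5.2,0],"angular":[0,0,0.283]},
  {"grip":1,"xyz":[54.6,5.2,30],"angular":[0,0,0.283]},
  {"grip":1,"xyz":[54.6,5.2,80],"angular":[0,0,0.283]},
  {"grip":1,"xyz":[54.6,5.2,120],"angular":[0,0,0.283]},
  {"grip":1,"xyz":[54.6,5.2,130],"angular":[0,0,0.283]},
  {"grip":1,"xyz":[54.6,5.2,130],"angular":[0,0,0.283]},
  {"grip":1,"xyz":[54.6,5.2,130],"angular":[0,0,0.283]},
])

```text
time_s: 7.0
tcp_pos: [0.5014, -0.2848, 0.1516]
ee_rot: [[-0.01, -1.0, 0.004], [-1.0, 0.01, -0.002], [0.002, -0.004, -1.0]]
wrist_force: [0.0, -0.7, 0.7]
gripper_width: 1.001
gripper_force: 0.0
```

```bash
python3 snap.py w4; python3 - <<'E'
import pickle;from h import *
s,c=pickle.load(open("w4.pkl","rb"));C=cam(c,s)
h=cv2.cvtColor(c["img"],cv2.COLOR_RGB2HSV);H,S,V=cv2.split(h)
m=((H>24)&(H<34)&(S>150)&(V>90)).astype(np.uint8)*255;m=cv2.morphologyEx(m,cv2.MORPH_CLOSE,np.ones((9,9)));m[275:]=0
k=max(cv2.findContours(m,0,2)[0],key=cv2.contourArea);print(cv2.boundingRect(k))
W=np.array([plane(C,p[0],.097)[:2] for p in k])*1000;print(cv2.minAreaRect(W.astype(np.float32)))
E
```

```text
7.0 [ 0.5014 -0.2848  0.1516] [[-0.01, -1.0, 0.004], [-1.0, 0.01, -0.002], [0.002, -0.004, -1.0]] [ 0.  -0.7  0.7] 1.0009047786233845
(288, 180, 80, 60)
((499.0262145996094, -295.0063171386719), (45.548744201660156, 57.69712448120117), 88.99242401123047)
```

Emit:
move_arm([
  {"grip":1,"xyz":[0,2,35],"angular":[0,0,0]},
  {"grip":1,"xyz":[0,2,65],"angular":[0,0,0]},
  {"grip":1,"xyz":[0,2,80],"angular":[0,0,0]},
  {"grip":1,"xyz":[0,2,84],"angular":[0,0,0]},
  {"grip":1,"xyz":[0,2,84],"angular":[0,0,0]},
  {"grip":0.62,"xyz":[0,2,84],"angular":[0,0,0]},
  {"grip":0.62,"xyz":[0,2,84],"angular":[0,0,0]},
  {"grip":0.62,"xyz":[0,2,84],"angular":[0,0,0]},
  {"grip":0.62,"xyz":[0,2,84],"angular":[0,0,0]},
  {"grip":0.62,"xyz":[0,2,84],"angular":[0,0,0]},
])

```text
time_s: 8.05
tcp_pos: [0.4978, -0.285, 0.0658]
ee_rot: [[-0.012, -1.0, 0.001], [-1.0, 0.012, -0.0], [0.0, -0.001, -1.0]]
wrist_force: [0.1, 0.8, 1.6]
gripper_width: 0.687
gripper_force: 30.0
```

Emit:
move_arm([
  {"grip":0.62,"xyz":[0,0,-10],"angular":[0,0,0]},
  {"grip":0.62,"xyz":[0,0,-40],"angular":[0,0,0]},
  {"grip":0.62,"xyz":[0,0,-80],"angular":[0,0,0]},
  {"grip":0.62,"xyz":[0,0,-120],"angular":[0,0,0]},
  {"grip":0.62,"xyz":[0,0,-160],"angular":[0,0,0]},
  {"grip":0.62,"xyz":[0,0,-180],"angular":[0,0,0]},
  {"grip":0.62,"xyz":[0,0,-180],"angular":[0,0,0]},
])

```text
time_s: 8.75
tcp_pos: [0.499, -0.2855, 0.2499]
ee_rot: [[-0.012, -1.0, 0.008], [-1.0, 0.012, -0.003], [0.003, -0.008, -1.0]]
wrist_force: [-0.6, -0.4, -0.2]
gripper_width: 0.688
gripper_force: 30.0
```

Yellow is held and lifted. I'm carrying it to a spot just beyond the gap to look before inserting.

Emit:
move_arm([
  {"grip":0.62,"xyz":[-30,0,0],"angular":[0,0,0]},
  {"grip":0.62,"xyz":[-75,-3,0],"angular":[0,0,0]},
  {"grip":0.62,"xyz":[-125,-5,0],"angular":[0,0,-0.1]},
  {"grip":0.62,"xyz":[-175,-7,0],"angular":[0,0,-0.2]},
  {"grip":0.62,"xyz":[-225,-9,0],"angular":[0,0,-0.285]},
  {"grip":0.62,"xyz":[-275,-11,0],"angular":[0,0,-0.285]},
  {"grip":0.62,"xyz":[-325,-13,0],"angular":[0,0,-0.285]},
  {"grip":0.62,"xyz":[-375,-15,0],"angular":[0,0,-0.285]},
  {"grip":0.62,"xyz":[-425,-17,0],"angular":[0,0,-0.285]},
  {"grip":0.62,"xyz":[-465,-19,0],"angular":[0,0,-0.285]},
])

```text
time_s: 9.75
tcp_pos: [0.521, 0.1821, 0.2439]
ee_rot: [[0.271, -0.963, -0.002], [-0.963, -0.271, -0.001], [0.0, 0.003, -1.0]]
wrist_force: [1.1, -0.5, -0.6]
gripper_width: 0.691
gripper_force: 30.0
```

Emit:
move_arm([
  {"grip":0.62,"xyz":[-35,-9,0],"angular":[0,0,0]},
  {"grip":0.62,"xyz":[-50,-13,0],"angular":[0,0,0]},
  {"grip":0.62,"xyz":[-57,-15,0],"angular":[0,0,0]},
  {"grip":0.62,"xyz":[-57,-15,0],"angular":[0,0,0]},
  {"grip":0.62,"xyz":[-57,-15,0],"angular":[0,0,0]},
])

```text
time_s: 10.25
tcp_pos: [0.521, 0.2375, 0.245]
ee_rot: [[0.268, -0.963, -0.001], [-0.963, -0.268, -0.001], [0.0, 0.001, -1.0]]
wrist_force: [0.3, -0.9, -0.1]
gripper_width: 0.687
gripper_force: 30.0
```

```bash
python3 snap.py w5; python3 cols.py w5 red blue green
```

```text
10.25 [0.521  0.2375 0.245 ] [[0.268, -0.963, -0.001], [-0.963, -0.268, -0.001], [0.0, 0.001, -1.0]] [ 0.3 -0.9 -0.1] 0.6870907409678404
red centre mm 524.5 234.2 size 58.0 39.9 ang 15.5 px (294, 165, 56, 38) 1910.0
blue centre mm 540.2 184.8 size 58.5 23.2 ang 15.5 px (290, 121, 60, 25) 1383.5
green centre mm 546.6 161.2 size 58.3 23.8 ang 15.5 px (289, 94, 62, 27) 1550.5
```

View pics/w5.png

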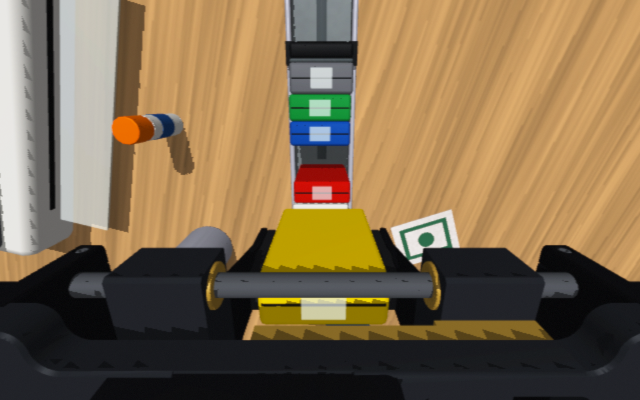

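The view shows the open gap between red's top edge (row ~180) and blue (row ~146), with yellow held squarely (bottom edge at row ~209, columns 281–365).

```bash
python3 - <<'E'
import pickle;from h import *
s,c=pickle.load(open("w5.pkl","rb"));C=cam(c,s);R=np.array(s["ee_rot"]);t=np.array(s["tcp_pos"])
I=c["img"].astype(int)
for x in(303,340):print([(y,*I[y,x]) for y in list(range(142,150))+list(range(160,184))+list(range(198,214))])
f=lambda p,z:((R.T@(plane(C,p,z)-t))[:2]*1000).round(1)
print("blue edge",f((320,146),.098),"red edge",f((320,180),.098),"red back",f((320,204),.098))
print("yellow bottom",f((281,209),.184),f((365,209),.184))
print("red centre line",f((294.5,190),.098),f((349.5,190),.098),"lips@.033",[f(p,.033) for p in((292,160),(353,160))])
E
```

```text
[(142, np.int64(14), np.int64(70), np.int64(173)), (143, np.int64(14), np.int64(66), np.int64(165)), (144, np.int64(12), np.int64(54), np.int64(132)), (145, np.int64(21), np.int64(44), np.int64(96)), (146, np.int64(55), np.int64(61), np.int64(68)), (147, np.int64(58), np.int64(62), np.int64(64)), (148, np.int64(59), np.int64(64), np.int64(65)), (149, np.int64(59), np.int64(63), np.int64(65)), (160, np.int64(60), np.int64(64), np.int64(65)), (161, np.int64(60), np.int64(64), np.int64(65)), (162, np.int64(60), np.int64(65), np.int64(65)), (163, np.int64(64), np.int64(60), np.int64(61)), (164, np.int64(85), np.int64(29), np.int64(28)), (165, np.int64(94), np.int64(12), np.int64(10)), (166, np.int64(95), np.int64(8), np.int64(6)), (167, np.int64(103), np.int64(9), np.int64(6)), (168, np.int64(145), np.int64(9), np.int64(5)), (169, np.int64(150), np.int64(10), np.int64(6)), (170, np.int64(151), np.int64(12), np.int64(8)), (171, np.int64(151), np.int64(13), np.int64(9)), (172, np.int64(150), np.int64(11), np.int64(5)), (173, np.int64(151), np.int64(12), np.int64(6)), (174, np.int64(151), n
[... 3155 characters left out ...]
4(206), np.int64(204), np.int64(200)), (205, np.int64(236), np.int64(235), np.int64(233)), (206, np.int64(237), np.int64(236), np.int64(233)), (207, np.int64(235), np.int64(234), np.int64(229)), (208, np.int64(227), np.int64(219), np.int64(180)), (209, np.int64(192), np.int64(166), np.int64(44)), (210, np.int64(187), np.int64(158), np.int64(0)), (211, np.int64(187), np.int64(158), np.int64(0)), (212, np.int64(188), np.int64(159), np.int64(0)), (213, np.int64(187), np.int64(158), np.int64(0))]
blue edge [43.3 -4.1] red edge [ 8.3 -4.2] red back [-18.1  -4.3]
yellow bottom [  8.9 -32.3] [ 8.9 30.3]
red centre line [ -2.5 -31. ] [-2.6 26.6] lips@.033 [array([ 16.6, -39.8]), array([16.6, 36.1])]
```

Emit:
move_arm([
  {"grip":0.62,"xyz":[28,-1,0],"angular":[0,0,0]},
  {"grip":0.62,"xyz":[28,-1,30],"angular":[0,0,0]},
  {"grip":0.62,"xyz":[28,-1,60],"angular":[0,0,0]},
  {"grip":0.62,"xyz":[28,-1,72],"angular":[0,0,0]},
  {"grip":0.62,"xyz":[28,-1,74],"angular":[0,0,0]},
  {"grip":0.62,"xyz":[28,-1,74],"angular":[0,0,0]},
  {"grip":0.62,"xyz":[28,-1,74],"angular":[0,0,0]},
])

```text
time_s: 11.0
tcp_pos: [0.5306, 0.2125, 0.173]
ee_rot: [[0.27, -0.963, 0.003], [-0.963, -0.27, 0.001], [-0.001, -0.003, -1.0]]
wrist_force: [-0.4, -0.4, -1.1]
gripper_width: 0.69
gripper_force: 30.0
```

```bash
python3 snap.py w6; python3 - <<'E'
import pickle;from h import *
s,c=pickle.load(open("w6.pkl","rb"));C=cam(c,s);R=np.array(s["ee_rot"]);t=np.array(s["tcp_pos"])
I=c["img"].astype(int)
for x in(300,345):print([(y,*map(int,I[y,x])) for y in range(184,216)])
for y in(160,225):
  d=np.abs(np.diff(I[y,270:380],axis=0)).sum(1);print(y,[(270+int(i),int(d[i])) for i in np.where(d>60)[0]])
f=lambda p,z:((R.T@(plane(C,p,z)-t))[:2]*1000).round(1)
for y in range(190,214,2):print(y,f((320,y),.098),f((320,y),t[2]-.061))
E
```

```text
11.0 [0.5306 0.2125 0.173 ] [[0.27, -0.963, 0.003], [-0.963, -0.27, 0.001], [-0.001, -0.003, -1.0]] [-0.4 -0.4 -1.1] 0.6895257460618995
[(184, 14, 73, 177), (185, 13, 71, 174), (186, 15, 72, 175), (187, 15, 71, 175), (188, 15, 71, 176), (189, 14, 70, 173), (190, 10, 61, 151), (191, 18, 51, 122), (192, 52, 61, 79), (193, 89, 96, 98), (194, 93, 100, 101), (195, 94, 99, 102), (196, 90, 95, 98), (197, 69, 72, 74), (198, 72, 77, 80), (199, 108, 113, 116), (200, 112, 92, 94), (201, 120, 31, 31), (202, 105, 9, 7), (203, 122, 10, 7), (204, 102, 7, 7), (205, 97, 10, 7), (206, 105, 8, 5), (207, 149, 17, 5), (208, 166, 68, 0), (209, 188, 153, 0), (210, 190, 161, 0), (211, 191, 162, 0), (212, 190, 162, 0), (213, 190, 162, 0), (214, 191, 161, 0), (215, 190, 162, 0)]
[(184, 15, 74, 178), (185, 15, 74, 179), (186, 14, 74, 178), (187, 15, 74, 178), (188, 14, 74, 178), (189, 15, 71, 176), (190, 13, 63, 158), (191, 16, 53, 126), (192, 35, 51, 82), (193, 58, 62, 68), (194, 59, 63, 66), (195, 60, 63, 65), (196, 60, 64, 66), (197, 60, 64, 65), (198, 62, 65, 67), (199, 61, 62, 63), (200, 73, 50, 50), (201, 94, 16, 15), (202, 96, 7, 6), (203, 96, 7, 6), (204, 96, 9, 6), (205, 96, 8, 6), (206, 98, 9, 7), (207, 109, 19, 9), (208, 161, 67, 0), (209, 188, 153, 0), (210, 191, 160, 0), (211, 191, 160, 0), (212, 191, 161, 0), (213, 191, 160, 0), (214, 190, 160, 0), (215, 191, 162, 0)]
160 [(283, 68), (284, 122), (285, 77), (359, 79), (360, 182), (361, 90), (363, 64)]
225 []
190 [19.5 -3.4] [23.8 -3.2]
192 [17.8 -3.4] [22.2 -3.2]
194 [16.2 -3.4] [20.7 -3.2]
196 [14.5 -3.4] [19.2 -3.2]
198 [12.9 -3.4] [17.6 -3.2]
200 [11.2 -3.4] [16.  -3.2]
202 [ 9.5 -3.4] [14.5 -3.2]
204 [ 7.9 -3.4] [12.9 -3.2]
206 [ 6.2 -3.4] [11.3 -3.2]
208 [ 4.5 -3.4] [ 9.7 -3.3]
210 [ 2.8 -3.4] [ 8.1 -3.3]
212 [ 1.1 -3.4] [ 6.5 -3.3]
```

Yellow has 8 mm to blue but only about 1 mm to red, so I'll shift 3.5 mm towards blue while descending.

Emit:
move_arm([
  {"grip":0.62,"xyz":[3.5,0,0],"angular":[0,0,0]},
  {"grip":0.62,"xyz":[3.5,0,5],"angular":[0,0,0]},
  {"grip":0.62,"xyz":[3.5,0,15],"angular":[0,0,0]},
  {"grip":0.62,"xyz":[3.5,0,27],"angular":[0,0,0]},
  {"grip":0.62,"xyz":[3.5,0,40],"angular":[0,0,0]},
  {"grip":0.62,"xyz":[3.5,0,55],"angular":[0,0,0]},
  {"grip":0.62,"xyz":[3.5,0,70],"angular":[0,0,0]},
  {"grip":0.62,"xyz":[3.5,0,85],"angular":[0,0,0]},
  {"grip":0.62,"xyz":[3.5,0,95],"angular":[0,0,0]},
  {"grip":0.62,"xyz":[3.5,0,98],"angular":[0,0,0]},
])

```text
time_s: 12.05
tcp_pos: [0.5297, 0.2081, 0.0713]
ee_rot: [[0.27, -0.963, -0.003], [-0.963, -0.27, -0.002], [0.001, 0.003, -1.0]]
wrist_force: [-0.4, 0.2, -0.5]
gripper_width: 0.689
gripper_force: 30.0
```

Emit:
move_arm([
  {"grip":0.62,"xyz":[0,0,2],"angular":[0,0,0]},
  {"grip":0.62,"xyz":[0,0,4],"angular":[0,0,0]},
  {"grip":0.62,"xyz":[0,0,5],"angular":[0,0,0]},
  {"grip":0.62,"xyz":[0,0,5],"angular":[0,0,0]},
])

```text
time_s: 12.45
tcp_pos: [0.5308, 0.2088, 0.0687]
ee_rot: [[0.27, -0.963, 0.001], [-0.963, -0.27, 0.0], [-0.0, -0.001, -1.0]]
wrist_force: [-0.5, 0.3, 0.0]
gripper_width: 0.684
gripper_force: 30.0
```

Emit:
move_arm([
  {"grip":0.62,"xyz":[0,0,0.7],"angular":[0,0,0]},
  {"grip":0.62,"xyz":[0,0,1],"angular":[0,0,0]},
  {"grip":0.62,"xyz":[0,0,1],"angular":[0,0,0]},
  {"grip":0.62,"xyz":[0,0,1],"angular":[0,0,0]},
])

```text
time_s: 12.85
tcp_pos: [0.5307, 0.2087, 0.0674]
ee_rot: [[0.27, -0.963, 0.0], [-0.963, -0.27, 0.0], [-0.0, -0.0, -1.0]]
wrist_force: [0.6, 0.3, -0.3]
gripper_width: 0.683
gripper_force: 30.0
```

Emit:
move_arm([
  {"grip":0.62,"xyz":[0,0,0.7],"angular":[0,0,0]},
  {"grip":0.62,"xyz":[0,0,0.7],"angular":[0,0,0]},
  {"grip":0.62,"xyz":[0,0,0.7],"angular":[0,0,0]},
])

```text
time_s: 13.15
tcp_pos: [0.5308, 0.2088, 0.0668]
ee_rot: [[0.27, -0.963, 0.0], [-0.963, -0.27, 0.0], [-0.0, -0.0, -1.0]]
wrist_force: [-1.2, 1.3, 0.5]
gripper_width: 0.685
gripper_force: 30.0
```

Emit:
move_arm([
  {"grip":0.62,"xyz":[0,0,0.4],"angular":[0,0,0]},
  {"grip":0.62,"xyz":[0,0,0.4],"angular":[0,0,0]},
  {"grip":0.62,"xyz":[0,0,0.4],"angular":[0,0,0]},
])

```text
time_s: 13.45
tcp_pos: [0.5307, 0.2088, 0.0668]
ee_rot: [[0.27, -0.963, 0.0], [-0.963, -0.27, 0.0], [-0.0, -0.0, -1.0]]
wrist_force: [-1.9, 0.1, 5.6]
gripper_width: 0.688
gripper_force: 30.0
```

Emit:
move_arm([
  {"grip":0.62,"xyz":[0,0,0.4],"angular":[0,0,0]},
  {"grip":0.62,"xyz":[0,0,0.4],"angular":[0,0,0]},
  {"grip":0.62,"xyz":[0,0,0.4],"angular":[0,0,0]},
])

```text
time_s: 13.75
tcp_pos: [0.5308, 0.2088, 0.0668]
ee_rot: [[0.27, -0.963, 0.001], [-0.963, -0.27, 0.0], [0.0, -0.001, -1.0]]
wrist_force: [-2.4, -0.3, 8.7]
gripper_width: 0.689
gripper_force: 30.0
```

Yellow is seated on the floor (contact at 8.7 N). I'll relax the pressure, release, lift and go behind the follower.

Emit:
move_arm([
  {"grip":0.62,"xyz":[0,0,-0.8],"angular":[0,0,0]},
  {"grip":0.62,"xyz":[0,0,-0.8],"angular":[0,0,0]},
  {"grip":1,"xyz":[0,0,-0.8],"angular":[0,0,0]},
  {"grip":1,"xyz":[0,0,-0.8],"angular":[0,0,0]},
  {"grip":1,"xyz":[0,0,-0.8],"angular":[0,0,0]},
  {"grip":1,"xyz":[0,0,-0.8],"angular":[0,0,0]},
  {"grip":1,"xyz":[0,0,-15],"angular":[0,0,0]},
  {"grip":1,"xyz":[0,0,-50],"angular":[0,0,0]},
  {"grip":1,"xyz":[0,0,-90],"angular":[0,0,0]},
  {"grip":1,"xyz":[0,0,-110],"angular":[0,0,0]},
])

```text
time_s: 14.75
tcp_pos: [0.532, 0.2094, 0.1794]
ee_rot: [[0.27, -0.963, 0.005], [-0.963, -0.27, 0.002], [-0.001, -0.005, -1.0]]
wrist_force: [0.3, 0.6, -0.4]
gripper_width: 1.0
gripper_force: 0.0
```

Emit:
move_arm([
  {"grip":0,"xyz":[40,-1,-20],"angular":[0,0,0]},
  {"grip":0,"xyz":[85,-1,-20],"angular":[0,0,0]},
  {"grip":0,"xyz":[125,-1,-20],"angular":[0,0,0]},
  {"grip":0,"xyz":[145,-1,-20],"angular":[0,0,0]},
  {"grip":0,"xyz":[145,-1,-20],"angular":[0,0,0]},
  {"grip":0,"xyz":[145,-1,-20],"angular":[0,0,0]},
  {"grip":0,"xyz":[145,-1,-20],"angular":[0,0,0]},
])

```text
time_s: 15.45
tcp_pos: [0.5705, 0.0701, 0.1957]
ee_rot: [[0.27, -0.963, -0.0], [-0.963, -0.27, 0.0], [-0.0, 0.0, -1.0]]
wrist_force: [0.3, -1.3, -1.6]
gripper_width: 0.445
gripper_force: 0.0
```

```bash
python3 snap.py w7; python3 -c "
from station import r;import cv2,numpy as np
A=r.capture('side');B=r.capture('scene');np.savez('side7',**A);np.savez('scene7',**B)
a=A['img'][130:250,220:380];b=B['img'][160:280,270:430]
cv2.imwrite('pics/s7.png',cv2.resize(np.hstack([a,b]),(800,300),interpolation=2)[:,:,::-1])"
```

```text
15.45 [0.5705 0.0701 0.1957] [[0.27, -0.963, -0.0], [-0.963, -0.27, 0.0], [-0.0, 0.0, -1.0]] [ 0.3 -1.3 -1.6] 0.4446505805039336
```

View pics/s7.png

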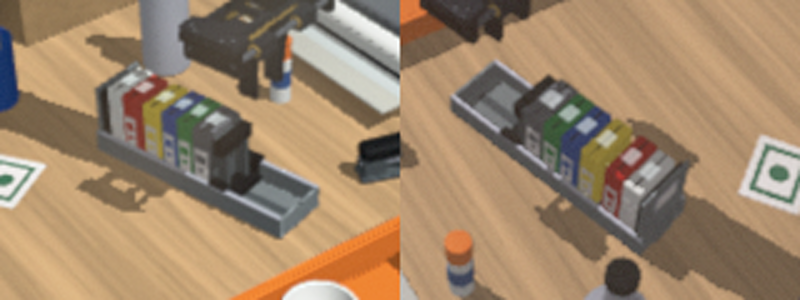

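The row reads white, red, yellow, blue, green, grey from the panel, all upright, with small gaps either side of yellow. Now I'll lower the shut fingers behind the follower's grip.

Emit:
move_arm([
  {"grip":0,"xyz":[0,0,30],"angular":[0,0,0]},
  {"grip":0,"xyz":[0,0,70],"angular":[0,0,0]},
  {"grip":0,"xyz":[0,0,95],"angular":[0,0,0]},
  {"grip":0,"xyz":[0,0,102],"angular":[0,0,0]},
  {"grip":0,"xyz":[0,0,102],"angular":[0,0,0]},
  {"grip":0,"xyz":[0,0,102],"angular":[0,0,0]},
])

```text
time_s: 16.2
tcp_pos: [0.5718, 0.07, 0.0953]
ee_rot: [[0.271, -0.963, 0.003], [-0.963, -0.271, 0.001], [0.0, -0.003, -1.0]]
wrist_force: [0.6, 0.8, 1.2]
gripper_width: 0.008
gripper_force: 0.0
```

Emit:
move_arm([
  {"grip":0,"xyz":[-4,0,0],"angular":[0,0,0]},
  {"grip":0,"xyz":[-8,0,0],"angular":[0,0,0]},
  {"grip":0,"xyz":[-12,0,0],"angular":[0,0,0]},
  {"grip":0,"xyz":[-16,0,0],"angular":[0,0,0]},
  {"grip":0,"xyz":[-19,0,0],"angular":[0,0,0]},
  {"grip":0,"xyz":[-19,0,0],"angular":[0,0,0]},
])

```text
time_s: 16.8
tcp_pos: [0.5655, 0.0881, 0.094]
ee_rot: [[0.27, -0.963, 0.0], [-0.963, -0.27, 0.0], [-0.0, -0.0, -1.0]]
wrist_force: [0.3, 0.2, 0.1]
gripper_width: 0.003
gripper_force: 0.0
```

Emit:
move_arm([
  {"grip":0,"xyz":[-1,0,0],"angular":[0,0,0]},
  {"grip":0,"xyz":[-2,0,0],"angular":[0,0,0]},
  {"grip":0,"xyz":[-3,0,0],"angular":[0,0,0]},
  {"grip":0,"xyz":[-4,0,0],"angular":[0,0,0]},
  {"grip":0,"xyz":[-4,0,0],"angular":[0,0,0]},
])

```text
time_s: 17.3
tcp_pos: [0.5645, 0.0915, 0.0938]
ee_rot: [[0.27, -0.963, -0.0], [-0.963, -0.27, -0.0], [0.0, 0.0, -1.0]]
wrist_force: [-0.2, -0.7, -0.2]
gripper_width: 0.006
gripper_force: 0.0
```

Emit:
move_arm([
  {"grip":0,"xyz":[-1,0,0],"angular":[0,0,0]},
  {"grip":0,"xyz":[-2,0,0],"angular":[0,0,0]},
  {"grip":0,"xyz":[-3,0,0],"angular":[0,0,0]},
  {"grip":0,"xyz":[-4,0,0],"angular":[0,0,0]},
  {"grip":0,"xyz":[-5,0,0],"angular":[0,0,0]},
])

```text
time_s: 17.8
tcp_pos: [0.5633, 0.0956, 0.0939]
ee_rot: [[0.269, -0.963, 0.0], [-0.963, -0.269, -0.001], [0.001, 0.0, -1.0]]
wrist_force: [1.6, -4.8, -0.8]
gripper_width: 0.004
gripper_force: 2.5
```

Emit:
move_arm([
  {"grip":0,"xyz":[-1,0,0],"angular":[0,0,0]},
  {"grip":0,"xyz":[-2,0,0],"angular":[0,0,0]},
  {"grip":0,"xyz":[-3,0,0],"angular":[0,0,0]},
])

```text
time_s: 18.1
tcp_pos: [0.5625, 0.0985, 0.0939]
ee_rot: [[0.269, -0.963, 0.0], [-0.963, -0.269, -0.001], [0.001, 0.0, -1.0]]
wrist_force: [2.6, -4.9, -0.9]
gripper_width: 0.007
gripper_force: 2.7
```

Emit:
move_arm([
  {"grip":0,"xyz":[-1,0,0],"angular":[0,0,0]},
  {"grip":0,"xyz":[-2,0,0],"angular":[0,0,0]},
  {"grip":0,"xyz":[-3,0,0],"angular":[0,0,0]},
])

```text
time_s: 18.4
tcp_pos: [0.5617, 0.1014, 0.0939]
ee_rot: [[0.27, -0.963, 0.0], [-0.963, -0.27, -0.001], [0.001, 0.0, -1.0]]
wrist_force: [3.3, -4.3, -0.7]
gripper_width: 0.012
gripper_force: 2.7
```

Emit:
move_arm([
  {"grip":0,"xyz":[-1,0,0],"angular":[0,0,0]},
  {"grip":0,"xyz":[-2,0,0],"angular":[0,0,0]},
])

```text
time_s: 18.6
tcp_pos: [0.5612, 0.1033, 0.0939]
ee_rot: [[0.269, -0.963, 0.0], [-0.963, -0.269, -0.001], [0.001, 0.0, -1.0]]
wrist_force: [2.7, -4.8, -0.9]
gripper_width: 0.006
gripper_force: 2.7
```

Emit:
move_arm([
  {"grip":0,"xyz":[-1,0,0],"angular":[0,0,0]},
  {"grip":0,"xyz":[-2,0,0],"angular":[0,0,0]},
])

```text
time_s: 18.8
tcp_pos: [0.5607, 0.1052, 0.0939]
ee_rot: [[0.269, -0.963, 0.0], [-0.963, -0.269, -0.001], [0.001, 0.0, -1.0]]
wrist_force: [2.1, -4.9, -0.5]
gripper_width: 0.005
gripper_force: 2.9
```

Emit:
move_arm([
  {"grip":0,"xyz":[-0.7,0,0],"angular":[0,0,0]},
  {"grip":0,"xyz":[-1.4,0,0],"angular":[0,0,0]},
])

```text
time_s: 19.0
tcp_pos: [0.5603, 0.1064, 0.0939]
ee_rot: [[0.269, -0.963, 0.0], [-0.963, -0.269, -0.001], [0.001, 0.0, -1.0]]
wrist_force: [2.5, -6.3, 0.1]
gripper_width: 0.004
gripper_force: 3.2
```

Emit:
move_arm([
  {"grip":0,"xyz":[-0.5,0,0],"angular":[0,0,0]},
  {"grip":0,"xyz":[-1,0,0],"angular":[0,0,0]},
])

```text
time_s: 19.2
tcp_pos: [0.5602, 0.1068, 0.0939]
ee_rot: [[0.27, -0.963, 0.0], [-0.963, -0.27, -0.002], [0.002, 0.0, -1.0]]
wrist_force: [4.1, -9.3, -1.3]
gripper_width: 0.004
gripper_force: 4.9
```

Emit:
move_arm([
  {"grip":0,"xyz":[-0.5,0,0],"angular":[0,0,0]},
  {"grip":0,"xyz":[-1,0,0],"angular":[0,0,0]},
])

```text
time_s: 19.4
tcp_pos: [0.5601, 0.107, 0.0939]
ee_rot: [[0.27, -0.963, 0.0], [-0.963, -0.27, -0.003], [0.003, 0.001, -1.0]]
wrist_force: [7.0, -12.1, -1.6]
gripper_width: 0.005
gripper_force: 6.6
```

Emit:
move_arm([
  {"grip":0,"xyz":[-0.5,0,0],"angular":[0,0,0]},
  {"grip":0,"xyz":[-1,0,0],"angular":[0,0,0]},
])

```text
time_s: 19.6
tcp_pos: [0.5601, 0.1072, 0.0939]
ee_rot: [[0.27, -0.963, 0.0], [-0.963, -0.27, -0.004], [0.004, 0.001, -1.0]]
wrist_force: [7.8, -14.8, -3.6]
gripper_width: 0.005
gripper_force: 8.2
```

Emit:
move_arm([
  {"grip":0,"xyz":[-0.3,0,0],"angular":[0,0,0]},
  {"grip":0,"xyz":[-0.3,0,0],"angular":[0,0,0]},
  {"grip":0,"xyz":[-0.3,0,0],"angular":[0,0,0]},
])

```text
time_s: 19.9
tcp_pos: [0.56, 0.1072, 0.0939]
ee_rot: [[0.269, -0.963, 0.0], [-0.963, -0.269, -0.004], [0.004, 0.001, -1.0]]
wrist_force: [7.7, -14.5, -2.4]
gripper_width: 0.004
gripper_force: 7.9
```

Emit:
move_arm([
  {"grip":0,"xyz":[1,0,0],"angular":[0,0,0]},
  {"grip":0,"xyz":[3,0,0],"angular":[0,0,0]},
  {"grip":0,"xyz":[8,0,0],"angular":[0,0,0]},
  {"grip":0,"xyz":[25,0,0],"angular":[0,0,0]},
  {"grip":0,"xyz":[30,0,-30],"angular":[0,0,0]},
  {"grip":0,"xyz":[30,0,-80],"angular":[0,0,0]},
  {"grip":0,"xyz":[30,0,-130],"angular":[0,0,0]},
  {"grip":0,"xyz":[10,0,-170],"angular":[0,0,0]},
  {"grip":0,"xyz":[-20,0,-190],"angular":[0,0,0]},
  {"grip":0,"xyz":[-60,0,-200],"angular":[0,0,0]},
])

```text
time_s: 20.9
tcp_pos: [0.5434, 0.1691, 0.2972]
ee_rot: [[0.268, -0.963, 0.005], [-0.963, -0.268, 0.003], [-0.002, -0.005, -1.0]]
wrist_force: [-0.4, 0.2, -0.3]
gripper_width: 0.008
gripper_force: 0.0
```

Emit:
move_arm([
  {"grip":0,"xyz":[-50,0,0],"angular":[0,0,0]},
  {"grip":0,"xyz":[-55,0,0],"angular":[0,0,0]},
  {"grip":0,"xyz":[-55,0,0],"angular":[0,0,0]},
  {"grip":0,"xyz":[-55,0,0],"angular":[0,0,0]},
])

```text
time_s: 21.3
tcp_pos: [0.528, 0.2209, 0.2937]
ee_rot: [[0.27, -0.963, -0.001], [-0.963, -0.27, -0.0], [0.0, 0.001, -1.0]]
wrist_force: [-0.3, 0.0, 0.1]
gripper_width: 0.007
gripper_force: 0.0
```

```bash
python3 snap.py w8; sed -i 's/m\[240:\]/m[225:]/' cols.py; python3 cols.py w8 green blue yellow red; python3 - <<'E'
import pickle;from h import *
s,c=pickle.load(open("w8.pkl","rb"));C=cam(c,s);I=c["img"].astype(int)
R=np.array(s["ee_rot"]);t=np.array(s["tcp_pos"])
x=round(proj(C,[.545,.17,.098])[0])-18
print(x,[(y,*map(int,I[y,x])) for y in range(90,225,2)])
E
```

```text
21.3 [0.528  0.2209 0.2937] [[0.27, -0.963, -0.001], [-0.963, -0.27, -0.0], [0.0, 0.001, -1.0]] [-0.3  0.   0.1] 0.006512739578811371
green centre mm 543.1 174.4 size 57.9 22.7 ang 15.6 px (297, 125, 51, 21) 987.0
blue centre mm 536.4 197.9 size 57.9 21.4 ang 15.6 px (298, 147, 50, 19) 865.0
yellow centre mm 528.6 220.6 size 57.4 23.6 ang 15.6 px (300, 166, 48, 20) 846.0
red centre mm 521.7 244.7 size 57.8 22.1 ang 15.6 px (300, 187, 48, 18) 775.0
304 [(90, 21, 21, 22), (92, 18, 18, 19), (94, 13, 15, 15), (96, 71, 79, 81), (98, 55, 60, 62), (100, 95, 98, 104), (102, 103, 105, 112), (104, 102, 105, 111), (106, 101, 103, 110), (108, 101, 102, 109), (110, 95, 98, 104), (112, 51, 53, 56), (114, 97, 98, 104), (116, 94, 97, 104), (118, 94, 97, 102), (120, 93, 94, 101), (122, 86, 88, 94), (124, 40, 66, 49), (126, 17, 140, 52), (128, 17, 124, 46), (130, 19, 141, 53), (132, 18, 139, 53), (134, 16, 133, 49), (136, 18, 69, 32), (138, 17, 135, 51), (140, 17, 135, 52), (142, 13, 133, 48), (144, 15, 128, 47), (146, 11, 66, 71), (148, 15, 70, 172), (150, 18, 72, 173), (152, 16, 71, 170), (154, 14, 69, 169), (156, 16, 54, 127), (158, 14, 63, 157), (160, 15, 68, 165), (162, 14, 68, 164), (164, 11, 64, 160), (166, 92, 88, 68), (168, 236, 210, 0), (170, 234, 208, 0), (172, 234, 207, 0), (174, 233, 205, 0), (176, 181, 152, 0), (178, 225, 194, 0), (180, 231, 202, 0), (182, 231, 201, 0), (184, 228, 197, 0), (186, 151, 74, 0), (188, 200, 12, 2), (190, 197, 12, 5), (192, 196, 12, 6), (194, 195, 14, 5), (196, 95, 17, 17), (198, 190, 13, 5), (200, 192, 12, 4), (202, 192, 12, 5), (204, 164, 45, 41), (206, 228, 226, 221), (208, 228, 227, 224), (210, 227, 226, 222), (212, 227, 226, 221), (214, 173, 172, 168), (216, 216, 215, 211), (218, 223, 222, 218), (220, 224, 221, 217), (222, 189, 187, 182), (224, 26, 24, 25)]
```

The row is closed with no visible gaps, all the tops are parallel, and the arm is clear.

```bash
python3 -c "
from station import r;print(r.finish_job())"
```

```text
the job is handed in; nothing more can be done
None
```

The yellow case is back in the tray directly next to the red one, on the follower side. The row was pressed firm against the end panel at about 16 N, no gaps showed in the last picture, and I handed the job in at about 21 s.

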